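# Tip the crushed stone into the bulk-density measure and weigh back the tray

## Robot

A 6-joint arm with a two-finger parallel gripper is mounted at the origin on the work surface. World frame = base frame: x ahead of the robot, y to its left, z up, the work surface at z = 0. Lengths are in mm, angles in rad, forces in N, time in s.
With the tool pointing down it reaches from about 425 to 950 mm from the base axis. Payload 3.5 kg.
Tool frame: the origin (TCP) lies at the very end of the fingers, on their centre line; the grasp point (between the pads) lies 19 mm behind it; z points along the fingers, y is the line along which they close (so a half turn about z gives the same grasp; the last joint's range is limited). The gripper opens to 85 mm and grips with 20 to 120 N. Pads are 22 mm wide; open, the fingers measure 114 mm over their backs; the gripper's body (76 mm by 85 mm) begins 54 mm behind the grasp point. The pads swing forward as they close: fully open they stand 13 mm farther back than shut.
Start: joints at [-1.417, 0.286, 1.577, -0, 1.279, -0.15], TCP at [201.949, -644.067, 231.325] pointing down, gripper open.
Joint ranges: [-2.77, 2.77], [-0.9, 2.22], [0.21, 2.48], [-1.53, 4.67], [0.24, 2.81], [-2.84, 2.84]. Speed limits (rad/s): [2.79, 2.79, 3.14, 3.14, 3.14, 3.14].

## Interface

Orientations are given as a unit quaternion [w, x, y, z].
In Python, from cell import manip gives the robot as it stands.
- The arm moves only by the tool send_rows, never from a script. Its argument "rows" is a list that holds one entry, the list of rows, each a list of 6 numbers: the shift along the tool's x, y, z in cm, then the turn, a rotation vector about the tool's x, y, z in degrees. A call has 1 to 8 rows; each row shifts and turns the commanded pose from where the row before left it, along the tool's axes as they then stand; what a row does not reach is not made up. A row lasts 1/8 s, in which the tool goes at most 62.5 mm and 10.7 degrees, less where a joint would pass 70% of its speed; a pose out of reach is approached as far as the arm can. A call with a gripper value outside its range is refused whole. "gripper" is the closure, from 0 (fully open) to 1 (shut), set as the call begins (left out, the last holds). The fingers move at their own pace and stop on an object; "squeeze" is the grip in N (left out, the last holds). Time passes only in rows, so rows that do not move let the fingers close. It gives the time, the measured TCP pose, the force, the opening and the grip force at its end, in the units of the state.
- manip.state(): the state, without advancing time (a new reading comes with each control period).
- manip.grab_frame(name): name is "scene" or "top"; returns a dict with "color" (480x640x3 uint8, blue, green, red), "K" (3x3 intrinsics, pixels), "rvec" (rotation vector, rad) and "tvec" (3), from world to camera coordinates, as OpenCV has them. Camera axes: x right, y down, z forward; pixel columns grow to the right and rows downward; lengths in mm; the calibration is good to about 2 mm. A picture is of the moment at which its call begins. There is no depth.
- manip.job_done(): hands the job in; it is judged then, once.
The state is a dict: "t": time; "q": joint angles; "qd": joint speeds; "tau": joint torques, N m; "tool_pos": TCP position; "tool_rot": TCP orientation; "ft_force": force on the tool from outside, world axes, zero at the start; "torque": the same for the moment, N m; "width": finger opening in mm; "finger_force": force on a finger pad.
Only numpy, scipy, OpenCV 4.12 (cv2) and the standard library are available. Lean on these libraries where they do the work, as an engineer would, in place of code of your own. Each camera call takes 0.05 s, during which the arm holds its last target. There are 200 camera calls.

## Task

Tip all six crushed stones from the sample tray into the steel measure, holding the tray by its handle and keeping its lip close over the mouth while you pour, no more than about 50 mm above the rim, and without shifting the measure. Then set the empty tray level on the middle of the balance's pan and let go, gently, for the pan must not be pressed down more than 4 mm. Leave the jar, the sieve and the brush where they are.

Things in the scene. Friction and masses are not known exactly. Their poses are not given: they have to be found in the camera images.
- tray: aluminium sample tray: a pan 148 mm long, 110 mm wide, walls 3 mm thick and 38 mm high, with a handle at the back; open at the front, where the side walls narrow (from x = +20 mm) to 75 mm. Origin: underside of the pan, at its middle; x points to the pouring end, z up; back wall at x = -73 mm. About 0.15 kg, plus the stones
- tray_lip (a point): middle of the pouring lip's edge, 74.5 mm ahead of the tray's origin and 9.5 mm above its underside; axes as the tray's. The floor turns up 20 degrees over its last 19 mm to form this lip, so the stones slide out only when the tray is tipped some 40 to 60 degrees (their friction, about 0.6, differs from run to run)
- tray_grip (a point): grasp point on the tray's handle, 115.5 mm behind the tray's origin (along its -x) and 43.6 mm above its underside: a flat-sided blue bar, 14 mm wide (along the tray's y), 20 mm deep, 85 mm long, which rises backwards at 15 degrees; nothing below or beside it. Held weakly, the tray can sag nose-down in the fingers. Axes as the tray's
- measure: two-litre steel measure, a round straight-sided pot 158 mm across (150 mm inside) and 121 mm high, wall 4 mm, bottom 6 mm, a short loop handle on either side (its +y and -y) at 85 mm height, reaching 105 mm from the axis. 1.9 kg, stands loose on the bench. Origin: centre of its underside, z up
- measure_rim (a point): centre of the measure's mouth, level with its rim, 121 mm above the bench
- measure_in (a point): centre of the measure's inner floor, 6 mm above its underside
- balance: white bench balance, fixed to the bench, 270 mm long (x) and 200 mm wide (y); its x axis points away from the grey sloping keypad. Origin: on the bench, below the middle of the weighing pan; the housing reaches 170 mm from it on the keypad side (about 65 mm high there), 100 mm on the other, and 100 mm to each side
- pan_top (a point): middle of the top face of the balance's square steel weighing pan (170 mm along the balance's x, 180 mm along y, nothing standing up around it), 76 mm above the bench when unloaded. Axes as the balance's
- balance_pan (a joint): how far the weighing pan is pressed down, in m: 0 unloaded, stop at 0.008. The pan stands on a spring: it starts to sink at about 0.3 N and sinks 1 mm for each further 2.5 N. It is overloaded (damaged) beyond 0.004, a load of 1 kg
- jar: white screw-top jar, 68 mm across and 100 mm high, a bystander. Origin: centre of its underside
- sieve: small round brass sieve, 100 mm across and 45 mm high, a bystander. Origin: centre of its underside
- brush: hand brush lying flat, 180 mm long, up to about 30 mm high, a bystander. Origin: its middle, underneath; its x runs along its length
- stone1: piece 1 of 6 of grey crushed stone, an angular lump about 26 x 24 x 18 mm, about 17 g, loose in the tray at the start. Origin: its middle
- stone2: piece 2 of 6 of grey crushed stone, an angular lump about 26 x 24 x 18 mm, about 17 g, loose in the tray at the start. Origin: its middle
- stone3: piece 3 of 6 of grey crushed stone, an angular lump about 26 x 24 x 18 mm, about 17 g, loose in the tray at the start. Origin: its middle
- stone4: piece 4 of 6 of grey crushed stone, an angular lump about 26 x 24 x 18 mm, about 17 g, loose in the tray at the start. Origin: its middle
- stone5: piece 5 of 6 of grey crushed stone, an angular lump about 26 x 24 x 18 mm, about 17 g, loose in the tray at the start. Origin: its middle
- stone6: piece 6 of 6 of grey crushed stone, an angular lump about 26 x 24 x 18 mm, about 17 g, loose in the tray at the start. Origin: its middle
There are look-alikes about, which are no part of the job. Several things have the shape of the measure; the one meant has the colours described above.

How it is judged:
By the outcome, as a careful person would: the job done as asked, in the order asked, and still so for the second after the job is handed in, with the robot touching nothing.
It also fails if it takes over 64 s, if anything falls off the work surface, if the arm or the gripper's body presses on something with over 40 N, if the wrist force passes 120 N, or if a joint passes its speed limit or range.

## Working session

There is one attempt and no reset: what is moved stays moved. The work goes in short steps, Python scripts to look and compute and a tool call to move; the robot and the scene stay as the last step left them, time stands still between calls to the robot, and variables do not carry over. Pictures are saved under pics/ and viewed, at most 10 in all, crops included, and the job is handed in when it is done.

Besides the shell and the picture viewer there is one more tool, called after "Emit:" as name(argument=value, ...), one argument or row to a line, values as JSON. send_rows: Moves the arm, as the interface text tells. Its arguments: {"type":"object","properties":{"rows":{"type":"array"},"gripper":{"type":"number"},"squeeze":{"type":"number"}},"required":["rows"]}

```bash
mkdir -p pics; python3 - <<'E'
from cell import manip
import cv2
for n in("scene","top"):
    f=manip.grab_frame(n); cv2.imwrite(f"pics/{n}0.png",f["color"]); print(n,f["K"],f["rvec"],f["tvec"])
print(manip.state())
E
```

```text
scene [[602.11589367   0.         324.88658095]
 [  0.         602.11589367 237.54171665]
 [  0.           0.           1.        ]] [ 2.41492492  0.73934649 -0.22824279] [-398.41043415 -176.93665292 1508.97968835]
top [[505.14809128   0.         312.74729566]
 [  0.         505.14809128 243.38541184]
 [  0.           0.           1.        ]] [ 2.07497587 -2.13758531  0.23512209] [  -6.5223601   515.23699094 1232.96360911]
{'t': 0.1, 'q': array([-1.41701820e+00,  2.87146218e-01,  1.57800211e+00,  2.01217566e-05,
        1.27860328e+00, -1.49965626e-01]), 'qd': array([-0.00060962, -0.00230586, -0.00335855, -0.00035193,  0.00112764,
       -0.00087862]), 'tau': array([ 1.34499423e-03, -4.07292831e+01, -2.93698275e+01, -1.37451711e-04,
        3.41674684e-03, -5.71586469e-06]), 'tool_pos': array([ 201.85382246, -643.50234824,  230.05481792]), 'tool_rot': array([-1.07949741e-03,  9.88489480e-01,  1.51285762e-01,  7.57353357e-06]), 'ft_force': array([-1.53175465,  0.14097537, -0.39473126]), 'torque': array([ 0.040345  ,  0.00079557, -0.02216554]), 'finger_force': 0.0, 'width': 85.70404183401546}
```

View pics/scene0.png

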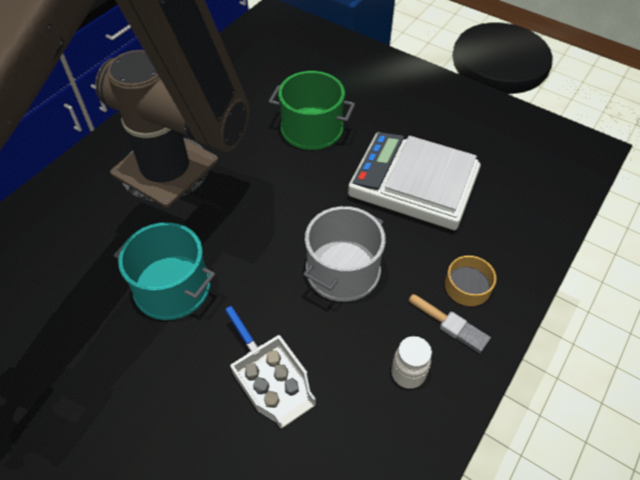

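View pics/top0.png

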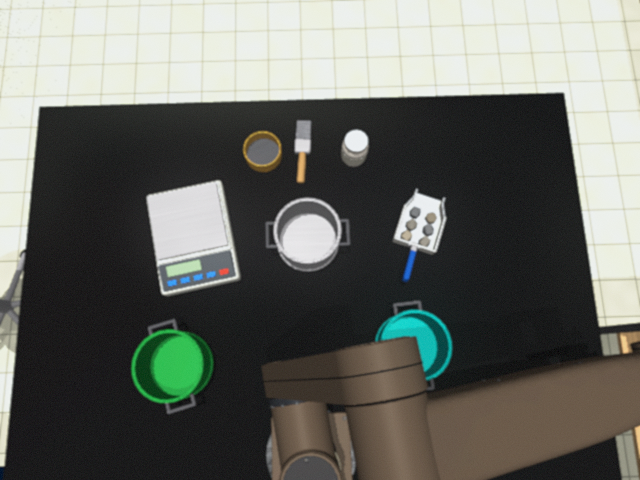

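The scene view shows the tray near (275,380) with its handle at (238,325), the steel measure at (345,255), and the balance at (415,180). In the top view the tray is at (420,222) with its handle at (410,265), the measure at (308,235), and the pan at (188,220). Next I'll enlarge these areas to get precise pixels.

```bash
cat > h.py <<'E'
import numpy as np, cv2
from scipy.spatial.transform import Rotation as R
C=dict(
scene=([602.11589367,324.88658095,237.54171665],[2.41492492,0.73934649,-0.22824279],[-398.41043415,-176.93665292,1508.97968835]),
top=([505.14809128,312.74729566,243.38541184],[2.07497587,-2.13758531,0.23512209],[-6.5223601,515.23699094,1232.96360911]))
def cam(n):
    k,r,t=C[n]; K=np.array([[k[0],0,k[1]],[0,k[0],k[2]],[0,0,1]]); return K,np.array(r),np.array(t)
def plane(n,uv,z):
    K,r,t=cam(n); M=cv2.Rodrigues(r)[0]; c=-M.T@t; d=M.T@np.linalg.inv(K)@np.array([*uv,1.]); return c+d*(z-c[2])/d[2]
def proj(n,P):
    K,r,t=cam(n); return cv2.projectPoints(np.array(P,float).reshape(-1,3),r,t,K,None)[0].reshape(-1,2)
E
python3 - <<'E'
import cv2,numpy as np
s=cv2.imread("pics/scene0.png");t=cv2.imread("pics/top0.png")
z=lambda i,x,y,w,h,k:cv2.resize(i[y:y+h,x:x+w],None,fx=k,fy=k,interpolation=cv2.INTER_CUBIC)
a=z(t,380,180,80,120,5)   #400x600
b=z(s,220,300,100,150,4)  #400x600
cv2.imwrite("pics/c1.png",np.hstack([a,b]))
a=z(t,140,170,100,133,4)[:300*2]; a=z(t,140,170,100,130,4)
b=z(t,260,190,100,130,4)
cv2.imwrite("pics/c2.png",np.hstack([a,b]))
E
```

```text
(no output)
```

View pics/c1.png

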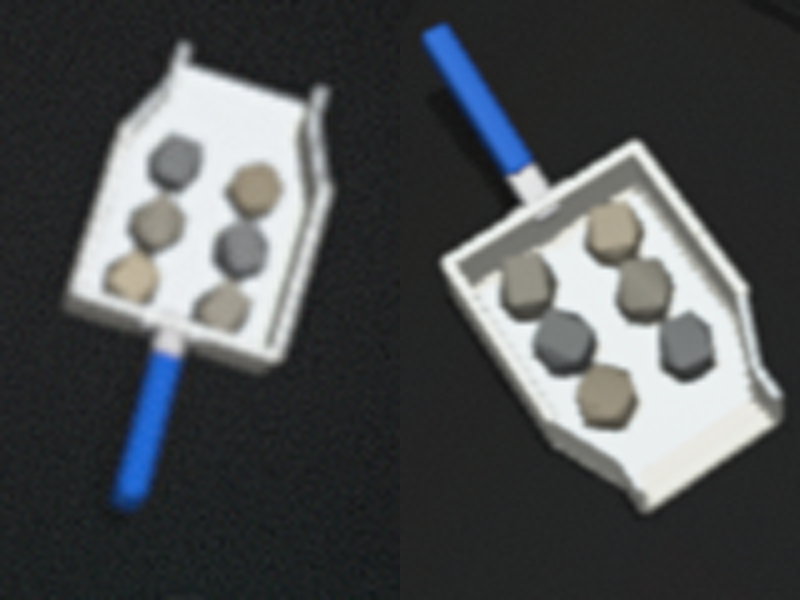

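View pics/c2.png

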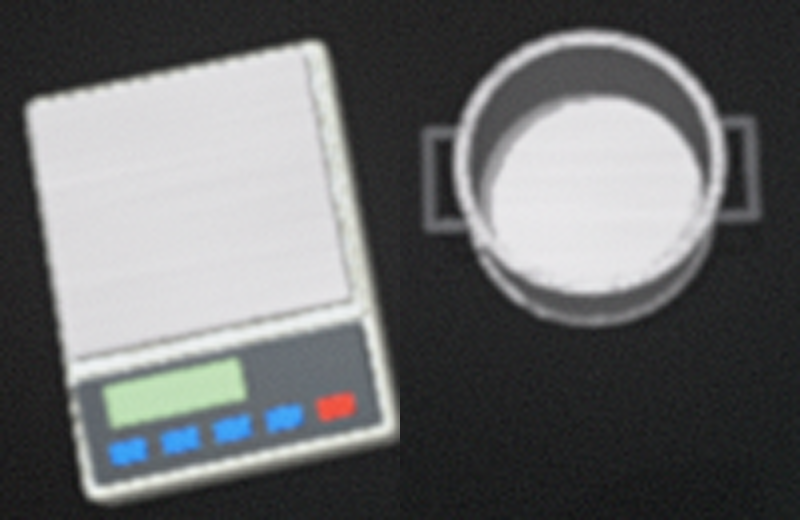

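The crops give me tray corners at both ends, plus the pan corners and the measure's rim circle. I'll fit the poses from these.

```bash
python3 - <<'E'
from h import *
from scipy.optimize import least_squares
tp=lambda u,v:(u/5+380-.4,v/5+180-.4); sp=lambda u,v:(u/4+220-.4,v/4+300-.4)
O=[("top",(-74,55,38),tp(70,292)),("top",(-74,-55,38),tp(275,355)),("top",(20,55,38),tp(120,130)),("top",(20,-55,38),tp(330,188)),
("top",(74.5,36,9.5),tp(190,68)),("top",(74.5,-36,9.5),tp(305,102)),
("scene",(-74,55,38),sp(237,142)),("scene",(-74,-55,38),sp(45,262)),("scene",(20,55,38),sp(345,288)),("scene",(20,-55,38),sp(150,440))]
def T(p,P): return R.from_euler('z',p[2]).apply(P)+[p[0],p[1],0]
f=lambda p:np.concatenate([proj(n,T(p,P))[0]-uv for n,P,uv in O])
x0=plane("top",(420,222),10)
s=least_squares(f,[x0[0],x0[1],0.],loss='soft_l1'); p=s.x
print("tray",p,np.degrees(p[2])); print(np.round(f(p).reshape(-1,2),1))
print("grip",T(p,(-115.5,0,43.6)), "handle ends proj top",(proj("top",T(p,[(-74.5,0,42),(-156.5,0,64)]))-[380,180]+.4)*5,(proj("scene",T(p,[(-74.5,0,42),(-156.5,0,64)]))-[220,300]+.4)*4)
print("measure top",plane("top",(191/4+260-.4,165/4+190-.4),121),"r",np.linalg.norm(plane("top",(260+55/4,231),121)-plane("top",(260+327/4,231),121)))
print("scene rim",plane("scene",(345,238),121))
c=np.array([plane("top",(u/4+140-.4,v/4+170-.4),76) for u,v in[(30,100),(305,52),(352,298),(78,358)]])
print(c,c.mean(0)); d=(c[0]+c[1]-c[2]-c[3]); print(np.degrees(np.arctan2(d[1],d[0])),np.linalg.norm(c[0]-c[1]),np.linalg.norm(c[1]-c[2]))
for n,uv in[("jar",(355,135)),("sieve",(262,145)),("teal",(415,340))]: print(n,plane("top",uv,60))
E
```

```text
tray [ 5.76569621e+02 -3.10468012e+02 -3.54651032e-01] -20.320007320561423
[[ 0.4  0.3]
 [ 0.2  0.9]
 [ 0.6 -0.2]
 [-1.1  1. ]
 [-2.9 -0.9]
 [-0.2  0.4]
 [ 0.1  1.1]
 [ 0.1  1.2]
 [ 0.2  0.8]
 [-0.1 -4.6]]
grip [ 468.25744781 -270.35911966   43.6       ] handle ends proj top [[174.93939938 325.7102987 ]
 [138.10820044 467.70432548]] [[141.8318465  201.21299501]
 [ 50.26942733  58.02897818]]
measure top [532.16449033  -9.22675829 121.        ] r 165.67921545634218
scene rim [534.38179458  -9.45374712 121.        ]
[[651.63928182 400.04774851  76.        ]
 [678.86397491 223.7919835   76.        ]
 [515.06978283 192.28947638  76.        ]
 [481.76803146 363.03670707  76.        ]] [581.83526775 294.79147887  76.        ]
11.603603480967037 178.34595205152877 166.7961190006623
jar [ 807.65967856 -143.58991381   60.        ]
sieve [786.44109665 105.29628455  60.        ]
teal [ 265.00851983 -264.25730996   60.        ]
```

```bash
python3 - <<'E'
from h import *
p=[576.57,-310.47,-.35465]
inv=lambda w:R.from_euler('z',-p[2]).apply(w-[p[0],p[1],0])
for nm,z,t,s in[("front",46,(168,352),(115,175)),("back",68,(132,495),(37,33))]:
    print(nm,np.round(inv(plane("top",(t[0]/5+379.6,t[1]/5+179.6),z)),1),np.round(inv(plane("scene",(s[0]/4+219.6,s[1]/4+299.6),z)),1))
for n,k,o in(("top",5,(380,180)),("scene",4,(220,300))): print(n,np.round((proj(n,R.from_euler('z',p[2]).apply([(20,-55,38),(74.5,36,9.5)])+[p[0],p[1],0])-o+.4)*k))
E
```

```text
front [-90.   0.  46.] [-92.1  -4.   46. ]
back [-171.5   -0.5   68. ] [-170.3    1.1   68. ]
top [[324. 193.]
 [176.  64.]]
scene [[150. 422.]
 [379. 426.]]
```

```bash
cat >> h.py <<'E'
def toolrot(yaw,a):  # tool x = heading yaw, tilted forward a (deg); -a after pour
    return R.from_euler('z',yaw,degrees=True)*R.from_matrix(np.diag([1.,-1,-1]))*R.from_euler('y',a,degrees=True)
def q2R(q): return R.from_quat([q[1],q[2],q[3],q[0]])
def tcp(grip,yaw,a): return np.array(grip)+toolrot(yaw,a).apply([0,0,19.])
def rows(p,r,P,Q,n):
    # screw-free: straight line + constant turn, n rows in tool axes (cm, deg)
    w=(r.inv()*Q).as_rotvec(); out=[]; pos=np.array(p,float); rr=r
    for i in range(n):
        tgt=np.array(p)+(np.array(P)-p)*(i+1)/n
        out.append([round(v,2) for v in [*(rr.inv().apply(tgt-pos)/10),*np.degrees(w/n)]]); pos=tgt; rr=r*R.from_rotvec(w*(i+1)/n)
    return out
def go(P,Q,n,s=None):
    from cell import manip
    s=s or manip.state(); print("at",np.round(s["tool_pos"],1),"q",np.round(s["q"],3),"t",s["t"])
    for x in rows(s["tool_pos"],q2R(s["tool_rot"]),P,Q,n): print(x)
E
python3 - <<'E'
from h import *
Q=toolrot(-20.3,30); g=tcp([468.3,-270.4,43.6],-20.3,30); pre=g-Q.apply([0,0,100.]); print(g,pre,Q.as_matrix()[:,2])
go(pre+[0,0,30],Q,12)
E
```

```text
[ 477.20994488 -273.69588869   27.14551733] [ 430.31549815 -256.34910611  113.74805771] [ 0.46894447 -0.17346783 -0.8660254 ]
at [ 201.9 -643.5  230.1] q [-1.417  0.287  1.578  0.     1.279 -0.15 ] t 0.1
[np.float64(2.78), np.float64(-2.51), np.float64(0.73), np.float64(-0.83), np.float64(2.41), np.float64(3.07)]
[np.float64(2.61), np.float64(-2.66), np.float64(0.8), np.float64(-0.83), np.float64(2.41), np.float64(3.07)]
[np.float64(2.43), np.float64(-2.81), np.float64(0.87), np.float64(-0.83), np.float64(2.41), np.float64(3.07)]
[np.float64(2.24), np.float64(-2.95), np.float64(0.92), np.float64(-0.83), np.float64(2.41), np.float64(3.07)]
[np.float64(2.04), np.float64(-3.08), np.float64(0.97), np.float64(-0.83), np.float64(2.41), np.float64(3.07)]
[np.float64(1.83), np.float64(-3.19), np.float64(1.01), np.float64(-0.83), np.float64(2.41), np.float64(3.07)]
[np.float64(1.61), np.float64(-3.3), np.float64(1.03), np.float64(-0.83), np.float64(2.41), np.float64(3.07)]
[np.float64(1.39), np.float64(-3.4), np.float64(1.05), np.float64(-0.83), np.float64(2.41), np.float64(3.07)]
[np.float64(1.16), np.float64(-3.48), np.float64(1.05), np.float64(-0.83), np.float64(2.41), np.float64(3.07)]
[np.float64(0.93), np.float64(-3.55), np.float64(1.04), np.float64(-0.83), np.float64(2.41), np.float64(3.07)]
[np.float64(0.69), np.float64(-3.61), np.float64(1.02), np.float64(-0.83), np.float64(2.41), np.float64(3.07)]
[np.float64(0.45), np.float64(-3.65), np.float64(1.0), np.float64(-0.83), np.float64(2.41), np.float64(3.07)]
```

Emit:
send_rows(
  rows=[
    [[2.8, -2.5, 0.6, -0.8, 2.4, 3.1], [2.6, -2.7, 0.7, -0.8, 2.4, 3.1], [2.4, -2.8, 0.8, -0.8, 2.4, 3.1], [2.2, -3.0, 0.9, -0.8, 2.4, 3.1], [2.0, -3.1, 1.0, -0.8, 2.4, 3.1], [1.8, -3.2, 1.0, -0.8, 2.4, 3.1], [1.6, -3.3, 1.0, -0.8, 2.4, 3.1], [1.4, -3.4, 1.0, -0.8, 2.4, 3.1]],
  ],
  gripper=0,
  squeeze=110,
)

```text
t: 1.1
tool_pos: [353.3, -383.9, 176.4]
tool_rot: [0.029, 0.982, -0.067, 0.172]
ft_force: [0.7, -0.3, 0.1]
width: 85.1
finger_force: 0.0
```

```bash
python3 - <<'E'
from h import *
Q=toolrot(-20.3,30); g=tcp([468.3,-270.4,43.6],-20.3,30)
go(g-Q.apply([0,0,70.]),Q,6)
E
```

```text
at [ 353.3 -383.9  176.4] q [-1.157 -0.146  2.168  0.349  0.932  0.367] t 1.1
[np.float64(0.66), np.float64(-2.28), np.float64(1.73), np.float64(-0.56), np.float64(1.62), np.float64(1.98)]
[np.float64(0.53), np.float64(-2.32), np.float64(1.73), np.float64(-0.56), np.float64(1.62), np.float64(1.98)]
[np.float64(0.4), np.float64(-2.35), np.float64(1.72), np.float64(-0.56), np.float64(1.62), np.float64(1.98)]
[np.float64(0.27), np.float64(-2.38), np.float64(1.7), np.float64(-0.56), np.float64(1.62), np.float64(1.98)]
[np.float64(0.14), np.float64(-2.41), np.float64(1.68), np.float64(-0.56), np.float64(1.62), np.float64(1.98)]
[np.float64(0.01), np.float64(-2.42), np.float64(1.66), np.float64(-0.56), np.float64(1.62), np.float64(1.98)]
```

Emit:
send_rows(
  rows=[
    [[0.7, -2.3, 1.7, -0.6, 1.6, 2.0], [0.5, -2.3, 1.7, -0.6, 1.6, 2.0], [0.4, -2.3, 1.7, -0.6, 1.6, 2.0], [0.3, -2.4, 1.7, -0.5, 1.6, 2.0], [0.1, -2.4, 1.7, -0.5, 1.6, 2.0], [0, -2.4, 1.7, -0.5, 1.6, 2.0], [0, 0, 0, 0, 0, 0], [0, 0, 0, 0, 0, 0]],
  ],
)

```text
t: 2.1
tool_pos: [443.6, -264.3, 88.9]
tool_rot: [0.045, 0.951, -0.17, 0.254]
ft_force: [1.1, -0.6, -0.9]
width: 85.5
finger_force: 0.0
```

```bash
python3 - <<'E'
from h import *
from cell import manip
Q=toolrot(-20.3,30); g=tcp([468.3,-270.4,43.6],-20.3,30)
go(g-Q.apply([0,0,70.]),Q,1)
# kinematic model fit on the poses seen so far
s=manip.state();print(s["tool_rot"].tolist(),s["tool_pos"].tolist(),s["q"].tolist())
for n in("scene","top"): cv2.imwrite(f"pics/{n}1.png",manip.grab_frame(n)["color"])
a=cv2.imread("pics/scene1.png")[230:430,170:370];b=cv2.imread("pics/top1.png")[170:370,330:530]
cv2.imwrite("pics/c3.png",np.hstack([cv2.resize(i,(400,400),interpolation=cv2.INTER_CUBIC) for i in(a,b)]))
E
```

```text
at [ 443.6 -264.3   88.9] q [-0.853 -0.116  2.365  0.537  0.485  0.644] t 2.1
[np.float64(-0.08), np.float64(-0.28), np.float64(0.09), np.float64(-0.02), np.float64(0.12), np.float64(0.06)]
[0.04543206196659809, 0.9511647678881199, -0.16972405933758053, 0.2538016070787879] [443.6038631185996, -264.25253396916975, 88.92771818996763] [-0.8530794755750011, -0.11556957573834059, 2.364659042683994, 0.5370925294705483, 0.4851339248973657, 0.6436295773544145]
```

View pics/c3.png

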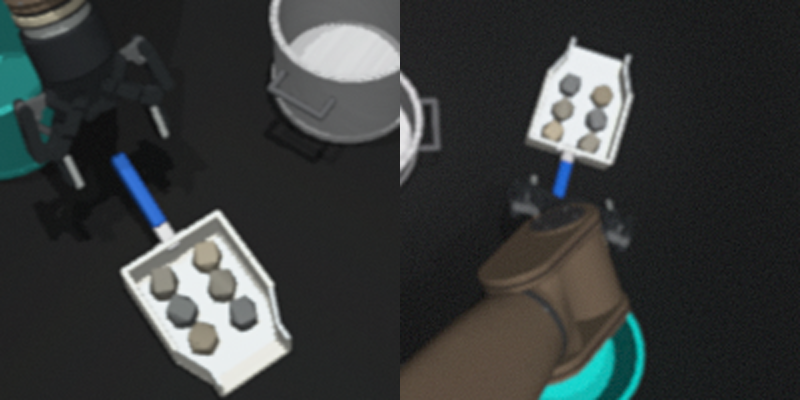

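The handle at (140,190) lies centred between the open fingers, so I'm moving in to grasp it.

Emit:
send_rows(
  rows=[
    [[-0.1, -0.3, 1.5, 0, 0.1, 0], [0, 0, 2.0, 0, 0, 0], [0, 0, 2.0, 0, 0, 0], [0, 0, 1.6, 0, 0, 0], [0, 0, 0, 0, 0, 0], [0, 0, 0, 0, 0, 0]],
  ],
)

```text
t: 2.95
tool_pos: [477.0, -273.5, 27.1]
tool_rot: [0.046, 0.951, -0.17, 0.255]
ft_force: [-0.0, -0.7, -0.8]
width: 85.6
finger_force: 0.0
```

```bash
python3 - <<'E'
from h import *
Q=toolrot(-20.3,30); g=tcp([468.3,-270.4,43.6],-20.3,30)
go(g,Q,1)
E
```

```text
at [ 477.  -273.5   27.1] q [-0.807  0.104  2.301  0.722  0.338  0.478] t 2.95
[np.float64(0.02), np.float64(0.01), np.float64(0.01), np.float64(-0.01), np.float64(-0.01), np.float64(0.0)]
```

Emit:
send_rows(
  rows=[
    [[0, 0, 0, 0, 0, 0], [0, 0, 0, 0, 0, 0], [0, 0, 0, 0, 0, 0], [0, 0, 0, 0, 0, 0], [0, 0, 0, 0, 0, 0], [0, 0, 0, 0, 0, 0], [0, 0, 0, 0, 0, 0], [0, 0, 0, 0, 0, 0]],
  ],
  gripper=1,
  squeeze=110,
)

```text
t: 3.95
tool_pos: [477.1, -272.5, 26.6]
tool_rot: [0.045, 0.951, -0.17, 0.255]
ft_force: [-3.5, 2.7, 5.9]
width: 12.8
finger_force: 107.6
```

```bash
cat > kin.py <<'E'
from h import *
from scipy.optimize import least_squares
D=[([-1.4170182,.287146218,1.57800211,2e-5,1.27860328,-.149965626],[201.85382,-643.50235,230.05482],[-.00107949741,.98848948,.151285762,7.57e-6]),
([-0.8530794755750011,-0.11556957573834059,2.364659042683994,0.5370925294705483,0.4851339248973657,0.6436295773544145],[443.6038631185996,-264.25253396916975,88.92771818996763],[0.04543206196659809,0.9511647678881199,-0.16972405933758053,0.2538016070787879]),
([-1.157,-.146,2.168,.349,.932,.367],[353.3,-383.9,176.4],[.029,.982,-.067,.172]),
([-.807,.104,2.301,.722,.338,.478],[477,-273.5,27.1],[.046,.951,-.17,.255])]
e=lambda a,q:R.from_euler(a,q)
def fk(k,q):
    h,a0,L1,a3,L2,lat,lat4,d=k
    A=e('z',q[0]);p=A.apply([a0,0,h]);A=A*e('y',q[1]);p=p+A.apply([0,0,L1]);A=A*e('y',q[2]);p=p+A.apply([a3,lat,L2])
    A=A*e('z',q[3]);A=A*e('y',q[4]);p=p+A.apply([0,lat4,d]);return p,A*e('z',q[5])
f=lambda k:np.concatenate([fk(k,q)[0]-p for q,p,_ in D]+[0.005*(np.array(k)-K0)])
K0=np.array([300,0,450,0,400,50,50,250.])
def fit(): return least_squares(f,K0).x
E
python3 - <<'E'
from kin import *
k=fit();print(np.round(k,1),np.round(f(k)[:12],1))
for q,p,r in D: print(np.degrees((fk(k,q)[1].inv()*q2R(r)).as_rotvec()))
E
```

```text
[2.394e+02 2.000e-01 4.429e+02 2.020e+01 5.722e+02 1.008e+02 2.000e-01
 2.487e+02] [ 0.   0.   0.  -0.1 -0.1  0.   0.1  0.  -0.   0.   0.   0. ]
[-5.30634026e-06  4.54954014e-06  9.00000022e+01]
[7.06541606e-15 1.76635402e-14 9.00000000e+01]
[ 8.05272756e-03 -4.89911867e-02  8.99924995e+01]
[-6.90806953e-02 -2.43084807e-02  9.00107317e+01]
```

```bash
cat >> kin.py <<'E'
LO=np.array([-2.77,-.9,.21,-1.53,.24,-2.84]);HI=np.array([2.77,2.22,2.48,4.67,2.81,2.84])
k=fit()
def ik(P,Q,q0):
    def g(q):
        p,r=fk(k,q); r=r*e('z',np.pi/2); return np.concatenate([(p-P)/100,(r.inv()*Q).as_rotvec()])
    s=least_squares(g,np.clip(q0,LO+.02,HI-.02),bounds=(LO,HI)); return s.x,np.linalg.norm(s.fun),min((s.x-LO).min(),(HI-s.x).min())
A0=30.
def traypose(lip,yaw,th):  # tool TCP, rot for a tray with lip at given point, nose-down th deg
    Rt=R.from_euler('z',yaw,degrees=True)*R.from_euler('y',th,degrees=True)
    g=np.array(lip)+Rt.apply([-190,0,34.1]); Q=toolrot(yaw,A0-th); return g+Q.apply([0,0,19.]),Q,g
E
python3 - <<'E'
from kin import *
M=np.array([533.,-9.4,0])
for yaw in range(-90,121,15):
    h=np.array([np.cos(np.radians(yaw)),np.sin(np.radians(yaw)),0]); out=[]; q=[-.8,.1,2.3,.7,.4,.5]
    for th in(0,15,30,45,60,70):
        P,Q,g=traypose(M-15*h+[0,0,146],yaw,th); 
        best=min((ik(P,Q,s) for s in (q,[-.3,0,1.8,.0,1,1.5],[0,0,1.8,1.5,1,0],[0,0,1.8,-1,1,1.])),key=lambda r:(r[1]>1e-3,-r[2])); out.append((round(best[1],3),round(best[2],2))); 
        if best[1]<1e-3:q=best[0]
    print(yaw,out)
E
```

```text
-90 [(np.float64(0.681), np.float64(0.0)), (np.float64(0.497), np.float64(0.0)), (np.float64(0.312), np.float64(0.0)), (np.float64(0.129), np.float64(0.0)), (np.float64(0.0), np.float64(0.05)), (np.float64(0.0), np.float64(0.16))]
-75 [(np.float64(0.499), np.float64(0.0)), (np.float64(0.299), np.float64(0.0)), (np.float64(0.104), np.float64(0.0)), (np.float64(0.0), np.float64(0.1)), (np.float64(0.0), np.float64(0.27)), (np.float64(0.0), np.float64(0.36))]
-60 [(np.float64(0.306), np.float64(0.0)), (np.float64(0.09), np.float64(0.0)), (np.float64(0.0), np.float64(0.16)), (np.float64(0.0), np.float64(0.36)), (np.float64(0.0), np.float64(0.5)), (np.float64(0.0), np.float64(0.55))]
-45 [(np.float64(0.097), np.float64(0.0)), (np.float64(0.0), np.float64(0.21)), (np.float64(0.0), np.float64(0.36)), (np.float64(0.0), np.float64(0.51)), (np.float64(0.0), np.float64(0.66)), (np.float64(0.0), np.float64(0.76))]
-30 [(np.float64(0.087), np.float64(0.0)), (np.float64(0.0), np.float64(0.11)), (np.float64(0.0), np.float64(0.29)), (np.float64(0.0), np.float64(0.49)), (np.float64(0.0), np.float64(0.
[... 1602 characters left out ...]
0), np.float64(0.66))]
90 [(np.float64(0.0), np.float64(0.7)), (np.float64(0.0), np.float64(0.67)), (np.float64(0.0), np.float64(0.64)), (np.float64(0.0), np.float64(0.62)), (np.float64(0.0), np.float64(0.61)), (np.float64(0.0), np.float64(0.61))]
105 [(np.float64(0.0), np.float64(0.88)), (np.float64(0.0), np.float64(0.8)), (np.float64(0.0), np.float64(0.73)), (np.float64(0.0), np.float64(0.66)), (np.float64(0.0), np.float64(0.59)), (np.float64(0.0), np.float64(0.55))]
120 [(np.float64(0.0), np.float64(1.04)), (np.float64(0.0), np.float64(0.93)), (np.float64(0.0), np.float64(0.81)), (np.float64(0.0), np.float64(0.69)), (np.float64(0.0), np.float64(0.57)), (np.float64(0.0), np.float64(0.49))]
```

```bash
python3 - <<'E'
from kin import *
from cell import manip
s=manip.state(); q=s["q"]; p=s["tool_pos"]; Q0=toolrot(-20.3,30)
h=R.from_euler('z',60,degrees=True).apply([1,0,0]); M=np.array([533.,-9.4,0])
Pp,Qp,g=traypose(M-15*h+[0,0,200],60,0)
print("pour pre grip",g)
up=p+[30,-10,180]
for nm,P0,R0,P1,R1 in(("lift",p,Q0,up,Q0),("swing",up,Q0,Pp,Qp)):
    w=(R0.inv()*R1).as_rotvec()
    for t in np.linspace(0,1,7): 
        r=ik(P0+(P1-P0)*t,R0*R.from_rotvec(w*t),q);q=r[0];print(nm,round(t,2),np.round(q,2),round(r[1],3),round(r[2],2))
for x in rows(up,Q0,Pp,Qp,18): print([float(v) for v in x])
print(Q0.inv().apply(up-p))
for yaw in(11.6,30,45,101.6):
    Rb=R.from_euler('z',yaw,degrees=True); gg=np.array([581.8,294.8,76])+Rb.apply([-115.5,0,43.6]); Q=toolrot(yaw,30); print(yaw,[np.round(v,3) for v in ik(gg+Q.apply([0,0,19]),Q,[.3,.1,2.2,0,.5,1])])
E
```

```text
pour pre grip [ 430.5        -186.93520778  234.1       ]
lift 0.0 [-0.81  0.1   2.3   0.72  0.34  0.48] 0.0 0.1
lift 0.17 [-0.8   0.05  2.29  0.6   0.39  0.61] 0.0 0.15
lift 0.33 [-0.79 -0.01  2.27  0.51  0.45  0.72] 0.0 0.21
lift 0.5 [-0.79 -0.05  2.24  0.45  0.51  0.79] 0.0 0.24
lift 0.67 [-0.78 -0.09  2.22  0.4   0.57  0.86] 0.0 0.26
lift 0.83 [-0.78 -0.12  2.18  0.36  0.63  0.91] 0.0 0.3
lift 1.0 [-0.77 -0.15  2.15  0.33  0.68  0.95] 0.0 0.33
swing 0.0 [-0.77 -0.15  2.15  0.33  0.68  0.95] 0.0 0.33
swing 0.17 [-0.82 -0.18  2.17  0.47  0.79  0.6 ] 0.0 0.31
swing 0.33 [-0.86 -0.19  2.17  0.55  0.92  0.31] 0.0 0.31
swing 0.5 [-0.88 -0.18  2.17  0.58  1.05  0.08] 0.0 0.31
swing 0.67 [-0.89 -0.17  2.15  0.57  1.17 -0.13] 0.0 0.33
swing 0.83 [-0.89 -0.15  2.13  0.54  1.28 -0.32] 0.0 0.35
swing 1.0 [-0.87 -0.13  2.11  0.5   1.38 -0.5 ] 0.0 0.37
[-0.47, -0.4, -0.34, 2.23, 0.0, -3.86]
[-0.44, -0.45, -0.32, 2.23, 0.0, -3.86]
[-0.41, -0.49, -0.31, 2.23, 0.0, -3.86]
[-0.37, -0.52, -0.29, 2.23, 0.0, -3.86]
[-0.34, -0.56, -0.26, 2.23, 0.0, -3.86]
[-0.3, -0.59, -0.24, 2.23, 0.0, -3.86]
[-0.26,
[... 194 characters left out ...]
-0.03, -0.7, -0.09, 2.23, 0.0, -3.86]
[0.02, -0.7, -0.06, 2.23, 0.0, -3.86]
[0.06, -0.7, -0.03, 2.23, 0.0, -3.86]
[0.11, -0.7, -0.01, 2.23, 0.0, -3.86]
[0.16, -0.69, 0.02, 2.23, 0.0, -3.86]
[0.2, -0.67, 0.05, 2.23, 0.0, -3.86]
[0.25, -0.66, 0.07, 2.23, 0.0, -3.86]
[ 117.37162018   -1.0291802  -140.0815604 ]
11.6 [array([ 0.375, -0.046,  2.269, -0.216,  0.41 ,  1.919]), np.float64(0.0), np.float64(0.17)]
30 [array([ 0.198, -0.075,  2.296,  0.378,  0.448,  0.942]), np.float64(0.0), np.float64(0.184)]
45 [array([ 0.073, -0.034,  2.258,  0.619,  0.598,  0.396]), np.float64(0.0), np.float64(0.222)]
101.6 [array([-0.051,  0.367,  1.792,  0.55 ,  1.185, -0.517]), np.float64(0.0), np.float64(0.688)]
```

Emit:
send_rows(
  rows=[
    [[0.6, 0, -0.7, 0, 0, 0], [1.4, 0, -1.7, 0, 0, 0], [1.9, 0, -2.2, 0, 0, 0], [2.0, 0, -2.4, 0, 0, 0], [2.0, 0, -2.4, 0, 0, 0], [1.9, 0, -2.2, 0, 0, 0], [1.4, 0, -1.7, 0, 0, 0], [0.6, 0, -0.7, 0, 0, 0]],
  ],
)

```text
t: 4.95
tool_pos: [507.2, -283.9, 206.7]
tool_rot: [0.045, 0.951, -0.17, 0.254]
ft_force: [0.2, 0.3, -2.8]
width: 12.8
finger_force: 107.5
```

```bash
python3 - <<'E'
from h import *
from cell import manip
s=manip.state(); print(s["tool_pos"],s["ft_force"],s["width"]); r=q2R(s["tool_rot"])
print((toolrot(-20.3,30).inv()*r).as_rotvec()*57.3)
a=manip.grab_frame("scene")["color"];b=manip.grab_frame("top")["color"]
cv2.imwrite("pics/s2.png",a);cv2.imwrite("pics/t2.png",b)
cv2.imwrite("pics/c4.png",np.hstack([cv2.resize(a[200:400,170:370],(400,400)),cv2.resize(b[170:370,330:530],(400,400))]))
E
```

```text
[ 507.18249913 -283.88099451  206.74080691] [ 0.24360162  0.33413868 -2.84975745] 12.766139812574497
[ 0.05643101 -0.07646933 -0.04077684]
```

View pics/c4.png

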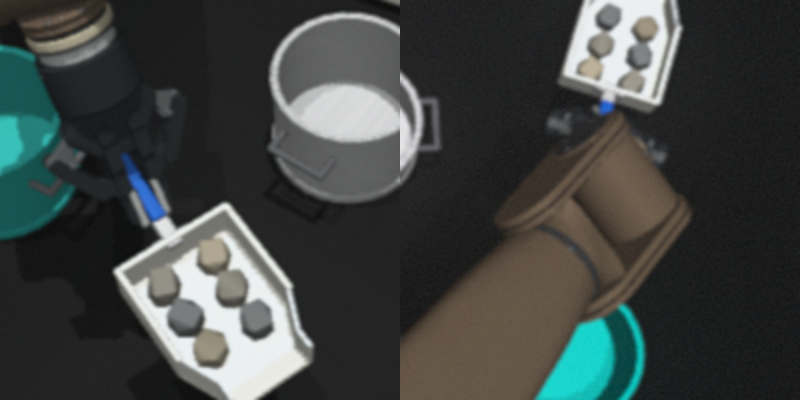

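```bash
python3 - <<'E'
from h import *
from cell import manip
from scipy.optimize import least_squares
s=manip.state(); Q=toolrot(-20.3,30); g=s["tool_pos"]-Q.apply([0,0,19.])
O=[("scene",(-74,-55,38),(116,272)),("scene",(-74,55,38),(228,204)),("scene",(20,-55,38),(181,372)),("scene",(20,55,38),(293,288)),
("top",(-74,55,38),(161,79)),("top",(-74,-55,38),(258,106)),("top",(20,-55,38),(281,28))]
px=lambda n,u:np.array(u)/2+((170,200) if n=="scene" else (330,170))-.25
def P(p,v): return R.from_euler('ZY',[p[0],p[1]],degrees=True).apply(np.array(v)+[115.5,0,-43.6])+g+p[2:]
def f(p,w=1): return np.concatenate([proj(n,P(p,v))[0]-px(n,u) for n,v,u in O]+[np.array(p[2:])*.3])
r=least_squares(f,[-20.3,0,0,0,0],loss='soft_l1').x; print(np.round(r,2)); print(np.round(f(r),1)); print(np.round(f([-20.3,0,0,0,0]),1))
E
```

```text
[-19.36   2.55   0.34  -2.67   1.44]
[ 0.5  1.1 -0.4  0.6 -0.6 -4.6 -0.6 -0.2  0.5 -1.7 -0.8 -1.  -2.9  0.8
  0.1 -0.8  0.4]
[ 0.8 -0.4  0.4 -0.  -1.3 -6.6 -0.5 -1.5 -0.2 -2.  -1.7 -0.5 -2.5  0.8
  0.   0.   0. ]
```

Lifted cleanly with all six stones in the tray and a sag of no more than about 2°. Next I'll swing to yaw 60.

Emit:
send_rows(
  rows=[
    [[-0.3, -0.2, -0.2, 1.1, 0, -1.9], [-0.5, -0.4, -0.3, 2.2, 0, -3.9], [-0.4, -0.5, -0.3, 2.2, 0, -3.9], [-0.4, -0.5, -0.3, 2.2, 0, -3.9], [-0.4, -0.5, -0.3, 2.2, 0, -3.9], [-0.3, -0.6, -0.3, 2.2, 0, -3.9], [-0.3, -0.6, -0.2, 2.2, 0, -3.9], [-0.3, -0.6, -0.2, 2.2, 0, -3.9]],
  ],
)

```text
t: 6.05
tool_pos: [474.2, -240.3, 207.8]
tool_rot: [-0.029, 0.96, 0.113, 0.255]
ft_force: [0.6, 0.5, -2.3]
width: 12.7
finger_force: 107.5
```

Emit:
send_rows(
  rows=[
    [[-0.2, -0.6, -0.2, 2.2, 0, -3.9], [-0.2, -0.7, -0.2, 2.2, 0, -3.9], [-0.1, -0.7, -0.1, 2.2, 0, -3.9], [-0.1, -0.7, -0.1, 2.2, 0, -3.9], [0, -0.7, -0.1, 2.2, 0, -3.9], [0, -0.7, -0.1, 2.2, 0, -3.9], [0.1, -0.7, 0, 2.2, 0, -3.9], [0.1, -0.7, 0, 2.2, 0, -3.9]],
  ],
)

```text
t: 7.05
tool_pos: [440.8, -195.4, 212.8]
tool_rot: [-0.104, 0.879, 0.403, 0.233]
ft_force: [0.0, -0.6, -2.7]
width: 12.5
finger_force: 107.4
```

```bash
python3 - <<'E'
from kin import *
h=R.from_euler('z',60,degrees=True).apply([1,0,0]); M=np.array([533.,-9.4,0])
P,Q,g=traypose(M-20*h+[0,0,165],60,0)
go(P,Q,5)
E
```

```text
at [ 440.8 -195.4  212.8] q [-0.896 -0.152  2.136  0.53   1.296 -0.369] t 7.05
[np.float64(-0.23), np.float64(-0.29), np.float64(0.56), np.float64(1.13), np.float64(0.09), np.float64(-1.84)]
[np.float64(-0.22), np.float64(-0.28), np.float64(0.57), np.float64(1.13), np.float64(0.09), np.float64(-1.84)]
[np.float64(-0.21), np.float64(-0.28), np.float64(0.57), np.float64(1.13), np.float64(0.09), np.float64(-1.84)]
[np.float64(-0.2), np.float64(-0.27), np.float64(0.58), np.float64(1.13), np.float64(0.09), np.float64(-1.84)]
[np.float64(-0.19), np.float64(-0.27), np.float64(0.58), np.float64(1.13), np.float64(0.09), np.float64(-1.84)]
```

Emit:
send_rows(
  rows=[
    [[-0.2, -0.3, 0.6, 1.1, 0.1, -1.8], [-0.2, -0.3, 0.6, 1.1, 0.1, -1.8], [-0.2, -0.3, 0.6, 1.1, 0.1, -1.8], [-0.2, -0.3, 0.6, 1.1, 0.1, -1.8], [-0.2, -0.2, 0.4, 0.8, 0.1, -1.2], [0, 0, 0, 0, 0, 0], [0, 0, 0, 0, 0, 0]],
  ],
)

```text
t: 7.92
tool_pos: [433.9, -183.4, 185.6]
tool_rot: [-0.127, 0.84, 0.476, 0.227]
ft_force: [1.2, -0.3, -1.2]
width: 12.5
finger_force: 107.5
```

```bash
python3 - <<'E'
from kin import *
from cell import manip
h=R.from_euler('z',60,degrees=True).apply([1,0,0]); M=np.array([533.,-9.4,0])
P,Q,g=traypose(M-20*h+[0,0,165],60,0)
go(P,Q,1)
a=manip.grab_frame("scene")["color"];b=manip.grab_frame("top")["color"]
cv2.imwrite("pics/c5.png",np.hstack([cv2.resize(a[150:350,220:420],(400,400)),cv2.resize(b[140:340,250:450],(400,400))]))
E
```

```text
at [ 433.9 -183.4  185.6] q [-0.883 -0.093  2.139  0.511  1.32  -0.528] t 7.925
[np.float64(-0.17), np.float64(-0.12), np.float64(0.24), np.float64(0.66), np.float64(-0.1), np.float64(-0.81)]
```

View pics/c5.png

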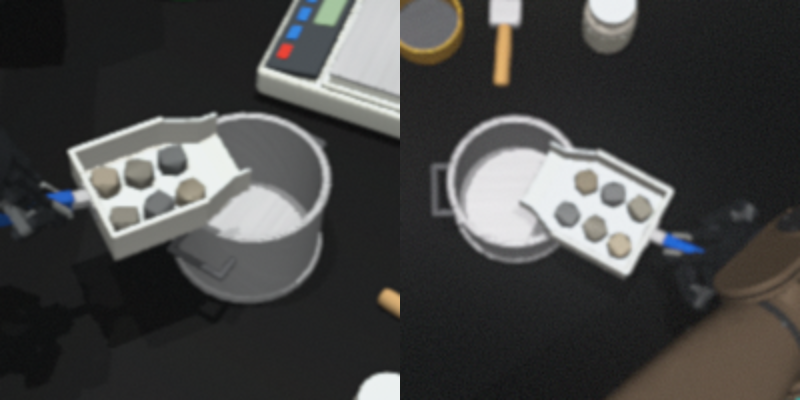

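```bash
python3 - <<'E'
from kin import *
from cell import manip
s=manip.state();p=s["tool_pos"];r=q2R(s["tool_rot"])
# lip in tool frame
P,Q,g=traypose([0,0,0],0,0); L=Q.inv().apply(-P); lip=p+r.apply(L); print("lip tool",L,"lip now",lip)
for st in(2,4,5): S=R.from_euler('y',-st,degrees=True); print(st,np.round((L-S.apply(L))/10,3))
print("down 12mm + corr in tool:",r.inv().apply(np.array([533-10,-9.4-17.3,152])-lip))
q=s["q"]
for th in range(0,66,13):
    P,Q,g=traypose([523,-26.7,150],60,th); x=ik(P,Q,q);q=x[0];print(th,np.round(q,2),x[1:],P)
E
```

```text
lip tool [147.49482672   0.         105.53146627] lip now [527.02438952 -28.75260367 168.44238211]
2 [ 0.377  0.    -0.508]
4 [ 0.772  0.    -1.003]
5 [ 0.976  0.    -1.245]
down 12mm + corr in tool: [-8.51238736 -4.55960956 14.05382667]
0 [-0.88 -0.07  2.15  0.51  1.29 -0.56] (np.float64(2.5315607336750173e-15), np.float64(0.3312126879295971)) [ 432.75       -183.01758538  167.64551733]
13 [-0.76 -0.16  2.11  0.3   1.27 -0.33] (np.float64(4.3756930034867125e-15), np.float64(0.37291789281597554)) [ 437.04779052 -175.57359385  207.79692917]
26 [-0.6  -0.19  2.05  0.07  1.29 -0.09] (np.float64(3.99279598225226e-10), np.float64(0.43328975533216996)) [ 445.75148015 -160.49836118  244.98567791]
39 [-0.42 -0.17  1.97 -0.16  1.35  0.14] (np.float64(5.857560989399967e-15), np.float64(0.5077186002402398)) [ 458.41491891 -138.56464186  277.30547311]
52 [-0.25 -0.09  1.89 -0.37  1.46  0.33] (np.float64(2.5376055617520962e-15), np.float64(0.5914717910635789)) [ 474.38898056 -110.89675549  303.09960626]
65 [-0.1   0.01  1.8  -0.55  1.6   0.48] (np.float64(2.3930684748333365e-15), np.float64(0.6800852537764357)) [492.85483676 -78.91295434 321.04587342]
```

Emit:
send_rows(
  rows=[
    [[0.2, -0.1, 0.0, 0.3, -2, -0.4], [0.6, -0.1, -0.7, 0.3, -4, -0.4], [0.6, -0.1, -0.7, 0, -4, 0], [0.6, -0.1, -0.7, 0, -4, 0], [0.8, 0, -1.0, 0, -4, 0], [0.8, 0, -1.0, 0, -4, 0], [0.8, 0, -1.0, 0, -4, 0], [0.4, 0, -0.5, 0, -2, 0]],
  ],
)

```text
t: 9.02
tool_pos: [446.1, -154.1, 253.7]
tool_rot: [-0.008, 0.866, 0.5, 0.016]
ft_force: [0.4, -0.3, -2.5]
width: 12.2
finger_force: 107.4
```

```bash
cat > lip.py <<'E'
from kin import *
from cell import manip
s=manip.state();p=s["tool_pos"];r=q2R(s["tool_rot"]);L=np.array([147.5,0,105.5])
Rt=r*R.from_euler('y',-30,degrees=True)*R.from_matrix(np.diag([1.,-1,-1]))
print("t",s["t"],"lip",p+r.apply(L),"tray yaw,tip,roll",Rt.as_euler('ZYX',degrees=True),"f",s["ft_force"],"corr",r.inv().apply(np.array([523,-26.7,150])-p-r.apply(L)))
E
python3 lip.py
```

```text
t 9.025 lip [521.70998902 -23.16989904 153.53936741] tray yaw,tip,roll [60.00257892 27.94741909 -0.08032884] f [ 0.41068222 -0.2701495  -2.53720819] corr [-2.53952008  2.87615283  3.45419244]
```

Lip is 32 mm above the rim and the tip is 28°. Continuing slowly.

Emit:
send_rows(
  rows=[
    [[0.3, 0.1, -0.4, 0, -2, 0], [0.3, 0.1, -0.4, 0, -2, 0], [0.3, 0, -0.4, 0, -2, 0], [0.3, 0, -0.5, 0, -2, 0], [0.4, 0, -0.5, 0, -2, 0], [0.4, 0, -0.5, 0, -2, 0], [0.4, 0, -0.5, 0, -2, 0], [0.4, 0, -0.5, 0, -2, 0]],
  ],
)

```text
t: 10.02
tool_pos: [463.2, -128.6, 286.9]
tool_rot: [0.061, 0.86, 0.496, -0.106]
ft_force: [0.1, -0.6, -2.0]
width: 12.6
finger_force: 107.5
```

Emit:
send_rows(
  rows=[
    [[0.4, 0, -0.5, 0, -2, 0], [0.4, 0, -0.5, 0, -2, 0], [0.4, 0, -0.5, 0, -2, 0], [0.4, 0, -0.5, 0, -2, 0], [0, 0, 0, 0, 0, 0], [0, 0, 0, 0, 0, 0]],
  ],
)

```text
t: 10.78
tool_pos: [473.4, -110.7, 300.9]
tool_rot: [0.095, 0.85, 0.491, -0.165]
ft_force: [-0.2, -0.7, -2.0]
width: 12.4
finger_force: 107.6
```

```bash
python3 lip.py; python3 - <<'E'
from kin import *
from cell import manip
a=manip.grab_frame("scene")["color"];b=manip.grab_frame("top")["color"]
cv2.imwrite("pics/c6.png",np.hstack([cv2.resize(a[130:330,220:420],(400,400)),cv2.resize(b[140:340,230:430],(400,400))]))
E
```

```text
t 10.775 lip [522.15520918 -26.23737869 148.00802948] tray yaw,tip,roll [6.00125500e+01 5.18967245e+01 5.62890439e-02] f [-0.18826814 -0.71909036 -2.01948641] corr [-0.72241376  0.96170098 -1.8571177 ]
```

View pics/c6.png

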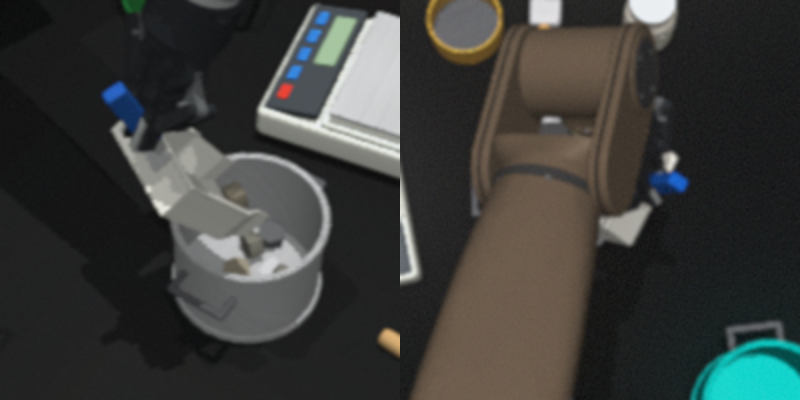

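Stones are dropping into the measure: 4 are visible inside and some are still at the lip (240,195). I'll tip further and hold.

Emit:
send_rows(
  rows=[
    [[0.4, 0, -0.5, 0, -2, 0], [0.4, 0, -0.5, 0, -2, 0], [0.4, 0, -0.5, 0, -2, 0], [0.4, 0, -0.5, 0, -2, 0], [0.4, 0, -0.5, 0, -2, 0], [0.4, 0, -0.5, 0, -2, 0], [0, 0, 0, 0, 0, 0], [0, 0, 0, 0, 0, 0]],
  ],
)

```text
t: 11.88
tool_pos: [490.9, -80.5, 316.8]
tool_rot: [0.145, 0.829, 0.478, -0.253]
ft_force: [-0.1, -0.1, -1.0]
width: 12.9
finger_force: 107.6
```

```bash
python3 lip.py; python3 - <<'E'
from kin import *
from cell import manip
a=manip.grab_frame("scene")["color"]
cv2.imwrite("pics/c7.png",cv2.resize(a[150:310,250:410],(640,600)))
E
```

```text
t 11.875 lip [522.68083059 -25.40418288 147.00101326] tray yaw,tip,roll [60.02437571 63.8972545   0.06633199] f [-0.13560629 -0.10119507 -1.00029126] corr [-2.47135958  0.92338072 -1.95312121]
```

View pics/c7.png

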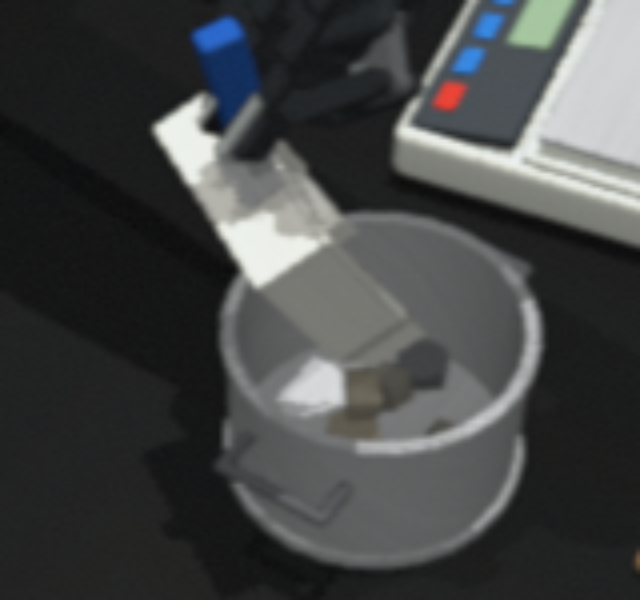

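The tray looks clear and the stones are in the measure. I'll level the tray over the mouth to check it.

Emit:
send_rows(
  rows=[
    [[-0.4, 0, 0.5, 0, 2, 0], [-0.8, 0, 0.9, 0, 4, 0], [-0.8, 0, 0.9, 0, 4, 0], [-0.8, 0, 0.9, 0, 4, 0], [-0.8, 0, 0.9, 0, 4, 0], [-0.8, 0, 0.9, 0, 4, 0], [-0.8, 0, 0.9, 0, 4, 0], [-0.8, 0, 0.9, 0, 4, 0]],
  ],
)

```text
t: 12.92
tool_pos: [450.5, -150.3, 275.6]
tool_rot: [0.017, 0.866, 0.499, -0.028]
ft_force: [-0.9, -0.5, -1.7]
width: 12.7
finger_force: 107.6
```

Emit:
send_rows(
  rows=[
    [[-0.8, 0, 0.7, 0, 4, 0], [-0.8, 0, 0.6, 0, 4, 0], [-0.8, 0, 0.6, 0, 4, 0], [-0.6, 0, 0.6, 0, 4, 0], [-0.6, 0, 0.6, 0, 4, 0], [-0.6, 0, 0.6, 0, 4, 0], [-0.6, 0, 0.6, 0, 4, 0], [-0.6, 0, 0.6, 0, 4, 0]],
  ],
)

```text
t: 13.92
tool_pos: [428.2, -188.8, 219.4]
tool_rot: [-0.121, 0.84, 0.484, 0.211]
ft_force: [0.1, -0.5, -1.4]
width: 12.6
finger_force: 107.6
```

```bash
python3 lip.py; python3 - <<'E'
from kin import *
from cell import manip
a=manip.grab_frame("scene")["color"];b=manip.grab_frame("top")["color"]
cv2.imwrite("pics/s8.png",a);cv2.imwrite("pics/t8.png",b)
cv2.imwrite("pics/c8.png",np.hstack([cv2.resize(a[150:350,220:420],(400,400)),cv2.resize(b[140:340,250:450],(400,400))]))
E
```

```text
t 13.925 lip [518.49796509 -33.30152303 195.90361669] tray yaw,tip,roll [59.88261281  1.86606698 -0.10643213] f [ 0.09500031 -0.50540973 -1.37508705] corr [-14.61790703   0.49704502  44.23867302]
```

View pics/c8.png

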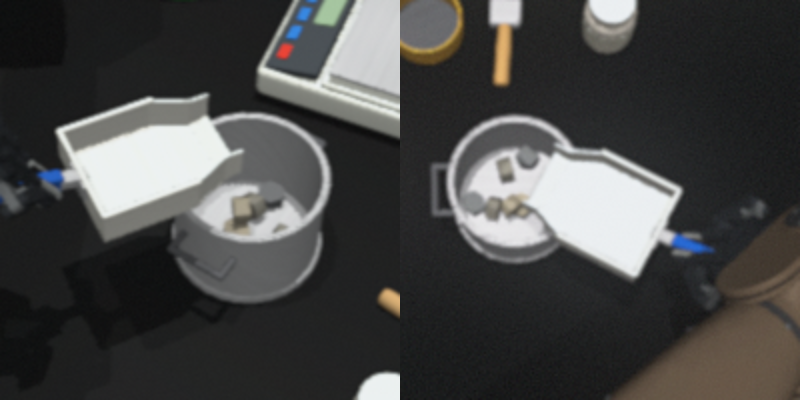

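All six stones are out and the tray is empty. Stones show in the measure at top-crop (465–530,155–210). Next I'll estimate the tray's pose in the hand and plan the move to the balance.

```bash
python3 - <<'E'
from kin import *
from cell import manip
s=manip.state(); Q=q2R(s["tool_rot"]); g=s["tool_pos"]-Q.apply([0,0,19.])
O=[("scene",(-74,55,38),(58,131)),("scene",(-74,-55,0),(107,238)),("scene",(20,55,38),(151,98)),("scene",(-74,-55,38),(84,205)),
("top",(-74,-55,38),(281,189)),("top",(-74,55,38),(236,276)),("top",(20,-55,38),(202,152)),("top",(74.5,36,9.5),(126,204))]
px=lambda n,u:np.array(u)/2+((220,150) if n=="scene" else (250,140))-.25
Rn=Q*R.from_euler('y',-30,degrees=True)*R.from_matrix(np.diag([1.,-1,-1]))
def f(p): return np.concatenate([proj(n,(Rn*R.from_euler('ZY',p[:2],degrees=True)).apply(np.array(v)+[115.5,0,-43.6])+g+p[2:])[0]-px(n,u) for n,v,u in O]+[np.array(p[2:])*.3])
for d in range(-1,8):
    OO=O
    if d>=0: O=[o for i,o in enumerate(OO) if i!=d]
    r=least_squares(f,[0,0,0,0,0],loss='soft_l1').x; print(d,np.round(r,2),np.round(f(r),1) if d<0 else ""); O=OO
# path to above pan, yaw 11.6
Rb=R.from_euler('z',11.6,degrees=True); Qb=toolrot(11.6,30); gp=np.array([581.8,294.8,76])+Rb.apply([-115.5,0,43.6]); Pb=gp+Qb.apply([0,0,19.])
print("final TCP",Pb)
P0=s["tool_pos"];P1=Pb+[0,0,80];w=(Q.inv()*Qb).as_rotvec();q=s["q"]
for mid in [None]:
  for t in np.linspace(0,1,9):
    r=ik(P0+(P1-P0)*t,Q*R.from_rotvec(w*t),q);q=r[0];print(round(t,2),np.round(P0+(P1-P0)*t),np.round(q,2),round(r[1],3),round(r[2],2))
P2=Pb
for t in(.5,1): r=ik(P1+(P2-P1)*t,Qb,q);q=r[0];print(np.round(q,2),round(r[1],3),round(r[2],2))
E
```

```text
-1 [-0.08 -0.62 -0.5  -2.22  3.89] [-0.2 -1.  -1.   1.3 -0.8 -0.3  9.7  6.  -0.7  0.3 -1.   0.1  1.  -0.6
 -1.7  0.  -0.1 -0.7  1.2]
0 [-0.44  1.01 -1.08 -1.49  8.14] 
1 [-0.46 -0.12 -1.07 -2.61  4.02] 
2 [ 0.62 -3.27 -0.89 -3.28  3.12] 
3 [ 0.3  -1.09  0.47 -2.53  2.03] 
4 [-0.12 -0.78 -0.82 -1.58  2.89] 
5 [-0.37 -0.56 -1.12 -1.29  3.29] 
6 [-0.4  -0.97 -0.7  -2.82  4.15] 
7 [ 0.09 -0.98 -0.46 -1.76  3.03] 
final TCP [477.96502354 273.48574036 103.14551733]
0.0 [ 427. -189.  218.] [-0.88 -0.14  2.11  0.47  1.38 -0.49] 0.0 0.37
0.12 [ 434. -131.  213.] [-0.79 -0.24  2.2   0.51  1.3  -0.33] 0.0 0.28
0.25 [440. -73. 209.] [-0.68 -0.33  2.28  0.53  1.21 -0.14] 0.0 0.2
0.38 [446. -15. 205.] [-0.54 -0.4   2.34  0.54  1.1   0.08] 0.0 0.14
0.5 [453.  42. 200.] [-0.37 -0.44  2.37  0.51  0.97  0.34] 0.0 0.11
0.62 [459. 100. 196.] [-0.17 -0.43  2.38  0.43  0.83  0.64] 0.0 0.1
0.75 [465. 158. 192.] [ 0.02 -0.38  2.35  0.29  0.71  1.  ] 0.0 0.13
0.88 [472. 216. 187.] [ 0.21 -0.29  2.3   0.08  0.62  1.42] 0.0 0.18
1.0 [478. 273. 183.] [ 0.37 -0.18  2.22 -0.15  0.59  1.85] 0.0 0.26
[ 0.37 -0.12  2.25 -0.18  0.5   1.88] 0.0 0.23
[ 0.37 -0.05  2.27 -0.22  0.41  1.92] 0.0 0.17
```

```bash
python3 - <<'E'
from kin import *
from cell import manip
s=manip.state(); Q=q2R(s["tool_rot"]); P1=np.array([478,273.5,183]); Qb=toolrot(11.6,30)
for x in rows(s["tool_pos"],Q,P1,Qb,22): print([round(float(v),1) for v in x])
E
```

```text
[1.6, -0.9, 1.1, -1.1, 0.1, 1.9]
[1.6, -0.9, 1.0, -1.1, 0.1, 1.9]
[1.6, -1.0, 1.0, -1.1, 0.1, 1.9]
[1.5, -1.1, 1.0, -1.1, 0.1, 1.9]
[1.5, -1.1, 1.0, -1.1, 0.1, 1.9]
[1.4, -1.2, 1.0, -1.1, 0.1, 1.9]
[1.4, -1.3, 0.9, -1.1, 0.1, 1.9]
[1.4, -1.3, 0.9, -1.1, 0.1, 1.9]
[1.3, -1.4, 0.9, -1.1, 0.1, 1.9]
[1.3, -1.5, 0.9, -1.1, 0.1, 1.9]
[1.2, -1.5, 0.8, -1.1, 0.1, 1.9]
[1.2, -1.6, 0.8, -1.1, 0.1, 1.9]
[1.1, -1.6, 0.8, -1.1, 0.1, 1.9]
[1.1, -1.7, 0.8, -1.1, 0.1, 1.9]
[1.0, -1.7, 0.7, -1.1, 0.1, 1.9]
[0.9, -1.8, 0.7, -1.1, 0.1, 1.9]
[0.9, -1.8, 0.7, -1.1, 0.1, 1.9]
[0.8, -1.9, 0.6, -1.1, 0.1, 1.9]
[0.8, -1.9, 0.6, -1.1, 0.1, 1.9]
[0.7, -1.9, 0.6, -1.1, 0.1, 1.9]
[0.6, -2.0, 0.5, -1.1, 0.1, 1.9]
[0.6, -2.0, 0.5, -1.1, 0.1, 1.9]
```

Emit:
send_rows(
  rows=[
    [[0.8, -0.4, 0.5, -0.5, 0, 0.9], [1.6, -0.9, 1.0, -1.1, 0.1, 1.9], [1.6, -0.9, 1.0, -1.1, 0.1, 1.9], [1.6, -1.0, 1.0, -1.1, 0.1, 1.9], [1.5, -1.1, 1.0, -1.1, 0.1, 1.9], [1.5, -1.1, 1.0, -1.1, 0.1, 1.9], [1.4, -1.2, 1.0, -1.1, 0.1, 1.9], [1.4, -1.3, 0.9, -1.1, 0.1, 1.9]],
  ],
)

```text
t: 15.02
tool_pos: [447.8, -30.0, 208.8]
tool_rot: [-0.088, 0.899, 0.36, 0.233]
ft_force: [0.3, 0.0, -1.0]
width: 12.9
finger_force: 107.6
```

Emit:
send_rows(
  rows=[
    [[1.4, -1.3, 0.9, -1.1, 0.1, 1.9], [1.3, -1.4, 0.9, -1.1, 0.1, 1.9], [1.3, -1.5, 0.9, -1.1, 0.1, 1.9], [1.2, -1.5, 0.8, -1.1, 0.1, 1.9], [1.2, -1.6, 0.8, -1.1, 0.1, 1.9], [1.1, -1.6, 0.8, -1.1, 0.1, 1.9], [1.1, -1.7, 0.8, -1.1, 0.1, 1.9], [1.0, -1.7, 0.7, -1.1, 0.1, 1.9]],
  ],
)

```text
t: 16.02
tool_pos: [469.3, 138.5, 197.1]
tool_rot: [-0.053, 0.941, 0.219, 0.253]
ft_force: [-0.3, -0.6, -1.4]
width: 12.7
finger_force: 107.6
```

```bash
python3 - <<'E'
from kin import *
go(np.array([478,273.5,183]),toolrot(11.6,30),6)
E
```

```text
at [469.3 138.5 197.1] q [-0.042 -0.392  2.352  0.347  0.738  0.867] t 16.025
[np.float64(0.86), np.float64(-1.96), np.float64(0.74), np.float64(-1.11), np.float64(-0.0), np.float64(2.13)]
[np.float64(0.79), np.float64(-2.01), np.float64(0.7), np.float64(-1.11), np.float64(-0.0), np.float64(2.13)]
[np.float64(0.71), np.float64(-2.05), np.float64(0.66), np.float64(-1.11), np.float64(-0.0), np.float64(2.13)]
[np.float64(0.64), np.float64(-2.08), np.float64(0.62), np.float64(-1.11), np.float64(-0.0), np.float64(2.13)]
[np.float64(0.56), np.float64(-2.12), np.float64(0.58), np.float64(-1.11), np.float64(-0.0), np.float64(2.13)]
[np.float64(0.48), np.float64(-2.15), np.float64(0.54), np.float64(-1.11), np.float64(-0.0), np.float64(2.13)]
```

Emit:
send_rows(
  rows=[
    [[0.9, -2.0, 0.7, -1.1, 0, 2.1], [0.8, -2.0, 0.7, -1.1, 0, 2.1], [0.7, -2.0, 0.7, -1.1, 0, 2.1], [0.6, -2.0, 0.6, -1.1, 0, 2.0], [0.5, -1.7, 0.5, -0.9, 0, 1.7], [0.3, -0.7, 0.3, -0.3, 0, 0.6], [0, 0, 0, 0, 0, 0], [0, 0, 0, 0, 0, 0]],
  ],
)

```text
t: 17.02
tool_pos: [479.1, 252.0, 184.4]
tool_rot: [-0.03, 0.959, 0.119, 0.257]
ft_force: [0.7, 0.3, -1.5]
width: 12.9
finger_force: 107.5
```

```bash
python3 - <<'E'
from kin import *
from cell import manip
Qb=toolrot(11.6,30)
go(np.array([478,273.5,133]),Qb,1)
s=manip.state();print(s["ft_force"]); Q=q2R(s["tool_rot"]);g=s["tool_pos"]-Q.apply([0,0,19.])
# numeric look: white-tray silhouette vs model, in both views
im={n:manip.grab_frame(n)["color"] for n in("scene","top")}
for n in im: cv2.imwrite(f"pics/{n}9.png",im[n])
hsv=cv2.cvtColor(im["scene"],cv2.COLOR_BGR2HSV)
print(((hsv[...,0]>100)&(hsv[...,0]<125)&(hsv[...,1]>150)).sum())
Rn=Q*R.from_euler('y',-30,degrees=True)*R.from_matrix(np.diag([1.,-1,-1]))
V=np.array([(-74,55,38),(-74,-55,38),(20,-55,38),(20,55,38),(74.5,36,9.5),(74.5,-36,9.5)])+[115.5,0,-43.6]
for n in im: print(n,np.round(proj(n,Rn.apply(V)+g)).tolist())
E
```

```text
at [479.1 252.  184.4] q [ 0.314 -0.215  2.246 -0.067  0.59   1.684] t 17.025
[np.float64(-2.2), np.float64(-2.13), np.float64(4.65), np.float64(-1.07), np.float64(0.04), np.float64(2.22)]
[ 0.69138026  0.33555258 -1.48346605]
15222
scene [[410.0, 115.0], [397.0, 148.0], [440.0, 159.0], [451.0, 125.0], [471.0, 146.0], [465.0, 168.0]]
top [[166.0, 242.0], [213.0, 229.0], [204.0, 192.0], [157.0, 204.0], [164.0, 184.0], [193.0, 177.0]]
```

Emit:
send_rows(
  rows=[
    [[-0.3, -0.5, 0.6, -0.3, 0, 0.5], [-0.4, -0.5, 0.8, -0.3, 0, 0.6], [-0.4, -0.5, 0.9, -0.3, 0, 0.6], [-0.4, -0.4, 0.9, -0.2, 0, 0.5], [-0.4, -0.2, 0.9, 0, 0, 0], [-0.3, 0, 0.5, 0, 0, 0], [0, 0, 0, 0, 0, 0], [0, 0, 0, 0, 0, 0]],
  ],
)

```text
t: 18.12
tool_pos: [479.1, 272.9, 133.5]
tool_rot: [-0.026, 0.961, 0.097, 0.257]
ft_force: [0.1, -0.3, -0.8]
width: 12.4
finger_force: 107.6
```

```bash
cat > chk.py <<'E'
from kin import *
from cell import manip
s=manip.state(); Q=q2R(s["tool_rot"])
Rn=Q*R.from_euler('y',-30,degrees=True)*R.from_matrix(np.diag([1.,-1,-1])); o=s["tool_pos"]-Q.apply([0,0,19.])+Rn.apply([115.5,0,-43.6])
print("t",s["t"],"tray origin",o,Rn.as_euler('ZYX',degrees=True),"f",s["ft_force"],"go to +3mm:",np.round(Q.inv().apply(np.array([581.8,294.8,79])-o)/10,2),"rotv",np.round(np.degrees((Q.inv()*toolrot(11.6,30)).as_rotvec()),1))
E
python3 chk.py
```

```text
t 18.125 tray origin [582.91033784 294.09145702 106.3306055 ] [11.56018148  0.01702954 -0.05954605] f [ 0.07593249 -0.32174897 -0.79138358] go to +3mm: [-1.45 -0.09  2.32] rotv [ 0.1  0.  -0. ]
```

Emit:
send_rows(
  rows=[
    [[-0.3, -0.1, 0.4, 0, 0, 0], [-0.3, 0, 0.5, 0, 0, 0], [-0.3, 0, 0.5, 0, 0, 0], [-0.2, 0, 0.4, 0, 0, 0], [-0.15, 0, 0.25, 0, 0, 0], [0, 0, 0, 0, 0, 0], [0, 0, 0, 0, 0, 0]],
  ],
)

```text
t: 19.0
tool_pos: [478.1, 273.8, 109.3]
tool_rot: [-0.026, 0.961, 0.098, 0.257]
ft_force: [0.1, 0.1, -1.3]
width: 12.6
finger_force: 107.6
```

```bash
python3 chk.py
```

```text
t 19.0 tray origin [581.97785906 295.06920066  82.08462317] [11.57379611  0.03616402 -0.06345206] f [ 0.07243967  0.12577812 -1.29965842] go to +3mm: [-0.17  0.02  0.26] rotv [0.1 0.  0. ]
```

Emit:
send_rows(
  rows=[
    [[-0.05, 0, 0.09, 0, 0, 0], [-0.05, 0, 0.09, 0, 0, 0], [-0.05, 0, 0.09, 0, 0, 0], [0, 0, 0, 0, 0, 0], [0, 0, 0, 0, 0, 0], [0, 0, 0, 0, 0, 0]],
  ],
)

```text
t: 19.75
tool_pos: [478.1, 273.8, 106.0]
tool_rot: [-0.025, 0.961, 0.098, 0.257]
ft_force: [0.1, -0.7, -1.6]
width: 12.4
finger_force: 107.6
```

Emit:
send_rows(
  rows=[
    [[-0.05, 0, 0.09, 0, 0, 0], [0, 0, 0, 0, 0, 0], [0, 0, 0, 0, 0, 0], [0, 0, 0, 0, 0, 0]],
  ],
)

```text
t: 20.25
tool_pos: [478.0, 273.8, 105.0]
tool_rot: [-0.025, 0.961, 0.098, 0.257]
ft_force: [-1.0, 0.5, -1.8]
width: 12.5
finger_force: 107.6
```

Emit:
send_rows(
  rows=[
    [[-0.05, 0, 0.09, 0, 0, 0], [0, 0, 0, 0, 0, 0], [0, 0, 0, 0, 0, 0], [0, 0, 0, 0, 0, 0]],
  ],
)

```text
t: 20.75
tool_pos: [478.1, 273.8, 103.9]
tool_rot: [-0.025, 0.961, 0.098, 0.257]
ft_force: [-0.2, 0.2, -1.7]
width: 12.6
finger_force: 107.6
```

```bash
python3 chk.py
```

```text
t 20.75 tray origin [581.88242608 295.00729863  76.6816984 ] [11.57320759  0.06003861 -0.06778376] f [-0.23114799  0.21946082 -1.67595926] go to +3mm: [ 0.11  0.02 -0.21] rotv [0.1 0.1 0. ]
```

Emit:
send_rows(
  rows=[
    [[-0.05, 0, 0.09, 0, 0, 0], [0, 0, 0, 0, 0, 0], [0, 0, 0, 0, 0, 0], [0, 0, 0, 0, 0, 0]],
  ],
)

```text
t: 21.25
tool_pos: [478.1, 273.8, 103.0]
tool_rot: [-0.026, 0.961, 0.098, 0.257]
ft_force: [-0.1, -0.3, -0.6]
width: 12.6
finger_force: 107.6
```

Emit:
send_rows(
  rows=[
    [[-0.03, 0, 0.05, 0, 0, 0], [0, 0, 0, 0, 0, 0], [0, 0, 0, 0, 0, 0], [0, 0, 0, 0, 0, 0]],
  ],
)

```text
t: 21.75
tool_pos: [478.2, 273.8, 102.5]
tool_rot: [-0.026, 0.961, 0.098, 0.257]
ft_force: [-0.0, -1.0, 0.2]
width: 12.6
finger_force: 107.7
```

```bash
python3 chk.py
```

```text
t 21.75 tray origin [581.99466576 295.06801688  75.25298902] [11.57302408  0.03902844 -0.06164752] f [-0.02773434 -0.99681069  0.20348909] go to +3mm: [ 0.17  0.02 -0.34] rotv [0.1 0.  0. ]
```

Contact: about 1.8 N is now carried by the pan. I'll ease the grip, then release.

Emit:
send_rows(
  rows=[
    [[0, 0, 0, 0, 0, 0], [0, 0, 0, 0, 0, 0], [0, 0, 0, 0, 0, 0]],
  ],
  gripper=1,
  squeeze=20,
)

```text
t: 22.12
tool_pos: [478.1, 273.8, 102.4]
tool_rot: [-0.026, 0.961, 0.098, 0.257]
ft_force: [-0.3, 0.1, -0.3]
width: 12.0
finger_force: 107.7
```

Emit:
send_rows(
  rows=[
    [[0, 0, 0, 0, 0, 0], [0, 0, 0, 0, 0, 0], [0, 0, 0, 0, 0, 0], [0, 0, 0, 0, 0, 0], [0, 0, 0, 0, 0, 0], [0, 0, 0, 0, 0, 0], [0, 0, 0, 0, 0, 0], [0, 0, 0, 0, 0, 0]],
  ],
  gripper=0.4,
)

```text
t: 23.12
tool_pos: [478.1, 273.8, 102.3]
tool_rot: [-0.025, 0.961, 0.098, 0.257]
ft_force: [0.4, -0.4, -0.1]
width: 50.9
finger_force: 0.0
```

```bash
python3 chk.py
```

```text
t 23.125 tray origin [581.89647935 295.02223137  75.07098269] [11.57313523  0.0589772  -0.0665657 ] f [ 0.38878989 -0.35027296 -0.10496017] go to +3mm: [ 0.18  0.02 -0.35] rotv [0.1 0.1 0. ]
```

Emit:
send_rows(
  rows=[
    [[0, 0, -0.5, 0, 0, 0], [0, 0, -1.0, 0, 0, 0], [0, 0, -1.5, 0, 0, 0], [0, 0, -1.5, 0, 0, 0], [0, 0, -1.5, 0, 0, 0], [0, 0, -1.5, 0, 0, 0], [1.0, 0, -1.5, 0, 0, 0], [1.0, 0, -1.5, 0, 0, 0]],
  ],
)

```text
t: 24.12
tool_pos: [443.3, 266.9, 204.5]
tool_rot: [-0.026, 0.961, 0.098, 0.257]
ft_force: [-0.2, -0.2, -0.2]
width: 51.0
finger_force: 0.0
```

```bash
python3 - <<'E'
from h import *
from cell import manip
s=manip.state(); print(s["t"],s["tool_pos"],s["ft_force"])
for n in("scene","top"):
    im=manip.grab_frame(n)["color"]; cv2.imwrite(f"pics/{n}10.png",im)
    hsv=cv2.cvtColor(im,cv2.COLOR_BGR2HSV); m=cv2.inRange(hsv,(105,150,60),(125,255,255))
    N,l,st,c=cv2.connectedComponentsWithStats(m)
    # expected handle centreline points for nominal tray pose
    Rb=R.from_euler('z',11.6,degrees=True); e=proj(n,Rb.apply([(-90,0,46),(-131,0,57),(-171,0,68)])+[581.8,294.8,75.5])
    print(n,"exp",np.round(e,1).tolist())
    for i in range(1,N):
        if st[i,4]>25 and np.linalg.norm(c[i]-e[1])<60: 
            ys,xs=np.where(l==i); u=np.c_[xs,ys]-c[i]; d=np.linalg.svd(u,full_matrices=False)[2][0]; t=u@d
            print(st[i],c[i],"ends",np.round(c[i]+d*t.min(),1),np.round(c[i]+d*t.max(),1))
E
```

```text
24.125 [443.26671121 266.87850712 204.54028699] [-0.21119118 -0.22491027 -0.17117607]
scene exp [[397.2, 147.0], [380.8, 138.7], [364.8, 130.4]]
[361 129  35  23 360] [376.99166667 140.46111111] ends [361.3 132.4] [393.9 149.1]
[368 153   8   8  39] [371.61538462 156.28205128] ends [373.9 153.2] [369.1 159.8]
[363 163   8   7  39] [366.74358974 165.92307692] ends [363.9 168.9] [369.7 162.8]
top exp [[189.5, 249.7], [191.4, 265.2], [193.4, 280.7]]
[190 251   5  13  51] [191.76470588 256.2745098 ] ends [191.8 251. ] [191.8 263. ]
```

```bash
python3 - <<'E'
from cell import manip
print(manip.job_done())
E
```

```text
the job is handed in; nothing more can be done
None
```

I poured all six stones into the steel measure with the lip about 25–35 mm above the rim, then set the empty tray level on the middle of the balance pan with about 2 N of load, released it, and handed the job in at about 24 s. I'd used all ten pictures by then, so I checked the final tray position numerically from the camera images: angle as planned, position within a few mm.

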